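# Measure a damper canister under a sprung height gauge

## Task

Measure the shorter of the two aluminium damper canisters on the height gauge: stand it upright on the middle of the gauge's shuttle plate, let go, and push the shuttle fully home by its tab so that the canister comes under the foot. Then press the gauge's slide down until its sprung foot rests on the canister and is pushed about 6 mm into its barrel, never to the end of its travel, and leave it so. Do not drop or tip the canister, and leave the other things on the bench where they are.

Things in the scene. Friction and masses are not known exactly. Their poses are not given: they have to be found in the camera images.
- short_can: The canister to measure: plain solid aluminium cylinder, diameter 44, height 52, standing upright on the bench, 0.1 to 0.2 kg. Flat ends. Origin at the centre of its underside, z up its axis. The other canister looks alike but is 76 tall; which stands nearer to the robot varies.
- tall_can: The other canister, not to be touched: diameter 44, height 76, 0.22 kg. Origin at the centre of its underside.
- gauge: Fixed height gauge. Origin on the bench under the axis of the foot; x runs from the robot's side towards the column (the way the shuttle is pushed home), z up. Base plate 290 x 130 x 14 (x from -165 to +125). Steel column, diameter 28, at x = +90, top 240 above the bench. Two guide rails at y = -50 and +50, 12 wide, tops 23 above the bench.
- shuttle (a joint): Travel of the shuttle along gauge +x, m: 0 fully out towards the robot, 0.100 fully home against its stop, with its centre under the foot. Starts nearly out. Stays where it is left (2 N of friction). The shuttle is an aluminium plate 84 x 84 x 10 with an engraved ring of diameter 49 around its centre and an upright tab at its robot side.
- shuttle_mid (a point): Centre of the shuttle plate's top face, 26 above the bench, z up; the canister stands here, in the engraved ring.
- shuttle_tab (a point): Middle of the tab's outer face (the one towards the robot), where it is pushed towards gauge +x. The tab is 44 wide, 8 thick, its top 60 above the bench; this point is 52 above the bench and 73 from the plate's centre.
- gauge_slide (a joint): How far the gauge's slide (black carriage on the column, with arm, barrel, dial and foot) has been lowered, m: 0 at the top to 0.085. Starts at 0 to 0.015. Friction of 7 N holds it where it is left; pressing it down takes about 4 N more than the foot's push.
- press_pad (a point): Centre of the top face of the slide's round black press pad, diameter 40, 6 thick, on the foot's axis; it moves with the slide, 192 above the bench when the slide is at 0. The column's near side is 76 away towards gauge +x.
- gauge_foot (a joint): How far the sprung foot is pushed up into its barrel, m: 0 free, 0.014 the end of its travel. Spring 150 N/m with 0.9 N at 0 (1.8 N at 6 mm).
- foot_tip (a point): Centre of the foot's flat underside. The foot is a steel disc of diameter 18, 6 thick, on a stem of diameter 8; stem visible below the barrel: 16 when free. The underside is 130 above the bench when the slide is at 0 and the foot free.
- dish: Bystander: steel parts bowl, diameter 150, 35 high.
- oil: Bystander: amber bottle, diameter 60, 160 high.
- jaw_pad: Bystander: orange plastic soft-jaw block, 100 x 35 x 22.
- coil: Bystander: dark steel coil spring standing on end, diameter 54, 120 high.
- driver: Bystander: screwdriver with a red handle, lying down.
Things that resemble listed ones, but are neither listed nor needed, are in the scene too. What is shaped like the short_can but brown or orange is not meant.

How it is judged:
On the way, in this order (a step that is already met when the one before it is completed fails the run):
1. the short canister stands upright on the middle of the shuttle plate, let go (z of short_can in the frame of shuttle_mid between -0.004 and 0.004 m and angle between short_can's own z axis and vertical below 0.06 rad and horizontal distance between short_can and shuttle_mid below 0.012 m and contact force between the fingers and short_can below 0.05 N), for 0.2 s.
2. the shuttle is fully home with the canister standing on its middle (z of short_can in the frame of shuttle_mid between -0.004 and 0.004 m and angle between short_can's own z axis and vertical below 0.06 rad and horizontal distance between short_can and shuttle_mid below 0.012 m and value of joint shuttle above 0.096 m), for 0.2 s.
At the end, for the whole second after the job is handed in: The short canister stands still and upright (within 0.06 rad) on the shuttle plate, within 12 mm of its centre; the shuttle is home (joint above 96 mm of 100); the foot rests on the canister's top (within 3 mm in height, 13 mm of its axis) and is pushed 3 to 9 mm into its barrel (all of step 2 and value of joint gauge_foot between 0.003 and 0.009 m and z of foot_tip in the frame of short_can between 0.049 and 0.055 m and horizontal distance between foot_tip and short_can below 0.013 m and linear speed of short_can below 0.01 m/s); the robot touches nothing.
It fails at once if the foot is driven to the end of its travel (above 13 mm) (value of joint gauge_foot above 0.013 m).
It fails at once if the short canister is tipped (above 0.4 rad) (angle between short_can's own z axis and vertical above 0.4 rad).
It fails at once if the short canister is dropped (in free fall more than 15 mm above the shuttle plate's level) (height (world z) of short_can above 0.041 m and contact force between short_can and anything else below 0.02 N).
It fails at once if another thing on the bench is moved by more than 25 mm (distance of any of tall_can, dish, oil, jaw_pad, coil, driver from where it was at the start of the episode above 0.025 m).
It also fails if it takes over 58 s, if anything falls off the work surface, if the arm or the gripper's body presses on something with over 40 N, if the wrist force passes 120 N, or if a joint passes its speed limit or range.

## Robot

A 6-joint arm with a two-finger parallel gripper is mounted at the origin on the work surface. World frame = base frame: x ahead of the robot, y to its left, z up, the work surface at z = 0. Lengths are in m, angles in rad, forces in N, time in s.
With the tool pointing down it reaches from about 0.25 to 0.725 m from the base axis. Payload 4 kg.
Tool frame: the origin (TCP) lies midway between the tips of the shut fingers; the grasp point (between the pads) lies 19 mm behind it; z points along the fingers, x is the direction in which the jaws open and shut, and the axes are right-handed (so a half turn about z gives the same grasp; the last joint's range is limited). The gripper opens to 85 mm and grips with 20 to 120 N. Pads are 22 mm wide; open, the fingers measure 114 mm over their backs; the gripper's body (76 mm by 85 mm) begins 54 mm behind the grasp point. The pads swing forward as they close: fully open they stand 13 mm farther back than shut.
Start: joints at [1.156, 0.241, 0.005, 1.335, 0, 1.571], TCP at [0.202, 0.458, 0.231] pointing down, gripper open.
Joint ranges: [-2.72, 2.72], [-1.05, 1.87], [-1.09, 1.28], [-1.99, 2.15], [-1.42, 1.44], [-3.14, 3.14]. Speed limits (rad/s): [2.79, 2.79, 3.14, 3.14, 3.14, 3.14].

## Interface

Orientations are given as a unit quaternion [x, y, z, w].
In Python, from workcell import bot, vision, ticket gives the robot as it stands.
- The arm moves only by the tool play_rows, never from a script. Its argument "deltas" is one flat list of numbers, 5 for each row, row after row: the opening, from 0 (shut) to 1 (fully open), then the shift along the tool's x, y, z in units of 60 mm (1.0 is 60 mm), then the turn about the tool's z in degrees. A call has 1 to 12 rows; each row shifts and turns the pose as measured when the row begins, along the tool's axes as they then stand; what a row does not reach is not made up. A row lasts 1/8 s, in which the tool goes at most 62.5 mm and 10.7 degrees, less where a joint would pass 70% of its speed; a pose out of reach is approached as far as the arm can. A call is refused whole if a number of a shift passes 1 or a number of a turn 10.7, either way. A call with a gripper value outside its range is refused whole. The fingers move at their own pace and stop on an object; the grip force is fixed at half the most. Time passes only in rows, so rows that do not move let the fingers close. It gives the time, the measured TCP pose, the force and the opening at its end, in the units of the state.
- bot.get_obs(): the state, without advancing time (a new reading comes with each control period).
- vision.camera(name): name is "side" or "top"; returns a dict with "color" (420x560x3 uint8, blue, green, red), "intrinsics" (3x3 intrinsics, pixels), "rvec" (rotation vector, rad) and "tvec" (3), from world to camera coordinates, as OpenCV has them. Camera axes: x right, y down, z forward; pixel columns grow to the right and rows downward; lengths in m; the calibration is good to about 2 mm. A picture is of the moment at which its call begins. There is no depth.
- ticket.job_done(): hands the job in, once; it reports no verdict.
The state is a dict: "clock": time; "joint_pos": joint angles; "joint_vel": joint speeds; "tau": joint torques, N m; "eef_pos": TCP position; "tool_rot": TCP orientation; "ft_force": force on the tool from outside, world axes, zero at the start; "ft_torque": the same for the moment, N m; "grip_width": finger opening in m.
Only numpy, scipy, OpenCV 4.12 (cv2) and the standard library are available. Lean on these libraries where they do the work, as an engineer would, in place of code of your own. Each camera call takes 0.05 s, during which the arm holds its last target. There are 200 camera calls.

## Working session

There is one attempt and no reset: what is moved stays moved. The work goes in short steps, Python scripts to look and compute and a tool call to move; the robot and the scene stay as the last step left them, time stands still between calls to the robot, and variables do not carry over. Pictures are saved under pics/ and viewed, about 8 in all and at most 12, crops included, and the job is handed in when it is done.

Besides the shell and the picture viewer there is one more tool, called as name(argument=value, ...) on one line, values as JSON. play_rows: Moves the arm, as the interface text tells. Its arguments: {"type":"object","properties":{"deltas":{"type":"array"}},"required":["deltas"]}

```bash
mkdir -p pics; cat > h.py <<'E'
import numpy as np, cv2
from workcell import bot, vision, ticket
def cam(n):
    c=vision.camera(n); R=cv2.Rodrigues(np.array(c["rvec"],float))[0]; return c["color"],np.array(c["intrinsics"],float),R,np.array(c["tvec"],float).reshape(3)
def px2w(c,u,v,z):
    _,K,R,t=c; o=-R.T@t; d=R.T@np.linalg.solve(K,[u,v,1.]); return o+d*(z-o[2])/d[2]
def w2px(c,p):
    _,K,R,t=c; q=K@(R@np.array(p,float)+t); return q[:2]/q[2]
def save(c,name,box=None,s=1):
    im=c[0] if box is None else c[0][box[1]:box[3],box[0]:box[2]]
    cv2.imwrite("pics/"+name,cv2.resize(im,None,fx=s,fy=s,interpolation=cv2.INTER_CUBIC))
E
python3 - <<'E'
from h import *
import pickle
for n in("top","side"):
    c=cam(n); pickle.dump(c,open(n+".pkl","wb")); save(c,n+"0.png",s=1.4); print(n,-c[2].T@c[3],c[2][2])
print(bot.get_obs())
E
```

```text
top [ 0.5108413  -0.01916164  1.26484975] [ 0.08499907 -0.00672371 -0.99635834]
side [ 0.21115682 -0.85011774  0.67318592] [ 0.38665602  0.77712583 -0.49656073]
{'clock': 0.1, 'joint_pos': array([ 1.15600641e+00,  2.41348594e-01,  3.87931605e-03,  1.33518415e+00,
       -1.67735681e-05,  1.57077136e+00]), 'joint_vel': array([ 3.20316174e-04, -2.80103881e-03,  1.62198500e-03,  1.55240759e-03,
        5.62760828e-05,  7.89359668e-04]), 'tau': array([ 4.54351648e-04, -3.73138654e+01,  2.53009790e+01,  1.08614875e-02,
        9.47458534e-05, -4.93340579e-06]), 'eef_pos': array([0.20128206, 0.45709558, 0.23050427]), 'tool_rot': array([ 8.37548085e-01,  5.46362831e-01, -7.73136338e-04,  5.14330519e-04]), 'ft_force': array([ 0.04660655, -0.12001468, -0.01870134]), 'ft_torque': array([0.04508684, 0.0060662 , 0.00359547]), 'grip_width': 0.08508885205006096}
```

View pics/top0.png

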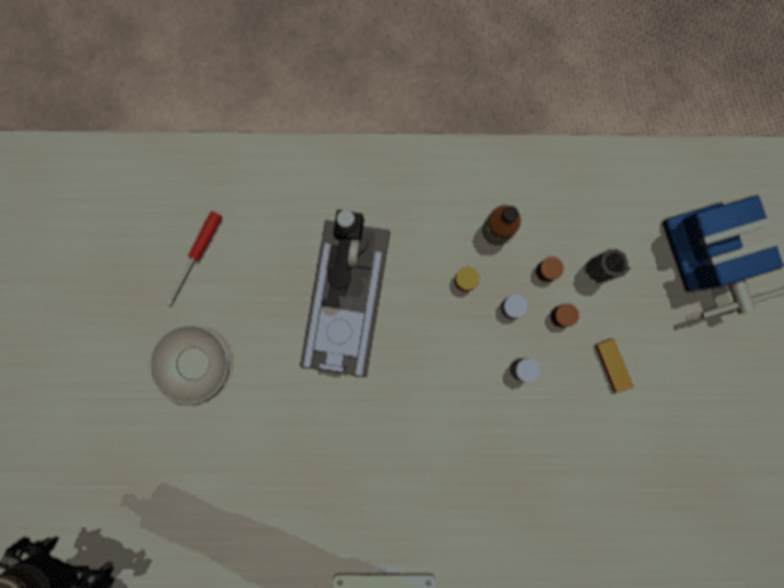

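View pics/side0.png

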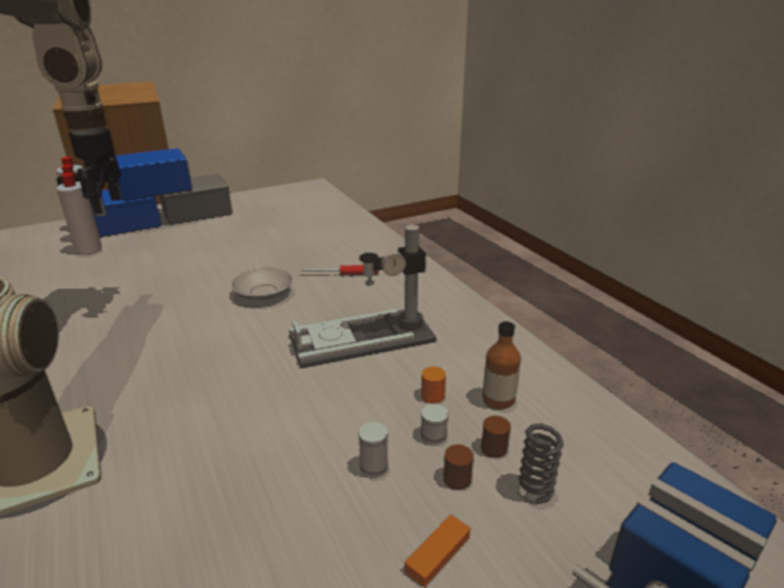

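Aluminium candidates: top view (514,307) and (525,370), which are side view (434,423) and (373,448). The one at side (434,423) is the squatter, so it is likely short_can. The brown and orange ones are decoys. I'll confirm in an enlarged crop.

```bash
python3 - <<'E'
import pickle
from h import *
T=pickle.load(open("top.pkl","rb"));S=pickle.load(open("side.pkl","rb"))
def crop(c,x,y,w,h,s): return cv2.resize(c[0][y:y+h,x:x+w],None,fx=s,fy=s,interpolation=cv2.INTER_CUBIC)
# left: gauge top x205-285,y145-275 ; right: cans in top and side
a=crop(T,210,145,80,120,5) #400x600
b=crop(T,340,200,80,60,5)  #400x300
d=crop(S,240,270,100,75,4) #400x300
im=np.hstack([a,np.vstack([b,d])]); im=cv2.convertScaleAbs(im,alpha=1.4)
cv2.imwrite("pics/m1.png",im)
for n,u,v in(("far",514,307),("near",525,370)):
  for z in(.052,.076): 
    p=px2w(T,u/1.4,v/1.4,z); print(n,z,p,"side px",w2px(S,p),w2px(S,[p[0],p[1],0]))
E
```

```text
far 0.052 [ 0.59676983 -0.24234869  0.052     ] side px [308.77088846 293.78843928] [308.08556637 310.87460709]
far 0.076 [ 0.59506946 -0.23793224  0.076     ] side px [307.44490365 284.67660871] [306.49838803 309.93517724]
near 0.052 [ 0.4791805  -0.26176476  0.052     ] side px [265.98836636 316.13856717] [266.4907918  333.73588999]
near 0.076 [ 0.47980701 -0.2569641   0.076     ] side px [265.03081325 306.15863094] [265.80207434 332.18303967]
```

View pics/m1.png

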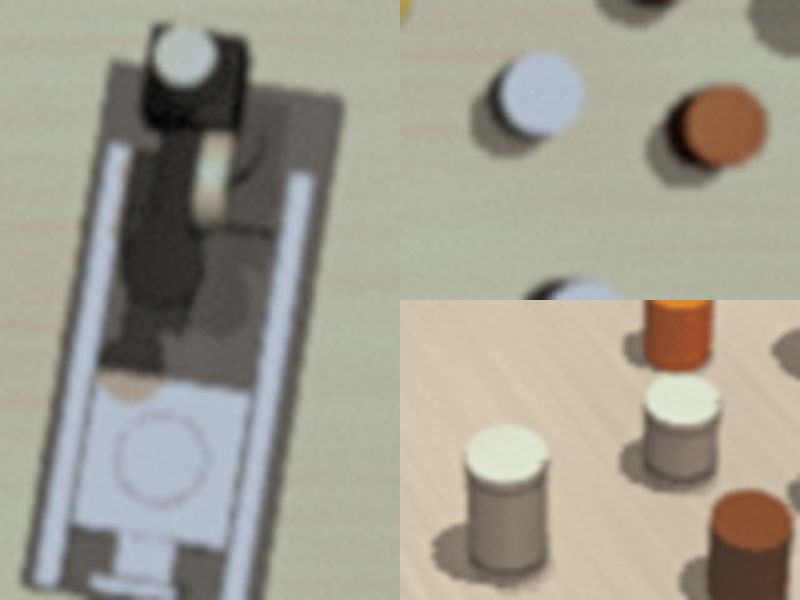

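The crop confirms it: the short canister is the far one (crop top centre (542,94) in the top view, (682,400) in the side view). The ring centre is at (162,460), the column top at (186,55), and the base corners are at (110,62), (345,98) and (22,585).

```bash
python3 - <<'E'
import pickle
from h import *
from scipy.optimize import least_squares
T=pickle.load(open("top.pkl","rb"));S=pickle.load(open("side.pkl","rb"))
g=lambda u,v:np.array([210+(u+.5)/5-.5,145+(v+.5)/5-.5])
obs=[((.09,0,.24),(186,55)),((.125,.065,.014),(110,62)),((.125,-.065,.014),(345,98)),((-.165,.065,.014),(22,588))]
def G(q,p): c,s=np.cos(q[2]),np.sin(q[2]); return np.array([q[0]+c*p[0]-s*p[1],q[1]+s*p[0]+c*p[1],p[2]])
def res(q): 
    r=[w2px(T,G(q,p))-g(*m) for p,m in obs]; r.append(w2px(T,G(q,(-.1+q[3],0,.026)))-g(162,460)); return np.concatenate(r)
s=least_squares(res,[.6,.1,0,.005]);q=s.x;print(q,s.fun.round(2))
print("mid",G(q,(-.1+q[3],0,.026)),"tab",G(q,(-.173+q[3],0,.052)))
for p in[(.09,0,.24),(-.1+q[3],0,.026),(0,0,.192),(0,0,.13),(-.165,-.065,.014),(.125,-.065,.014)]: print(p,"side*1.4",(w2px(S,G(q,p))*1.4).round(1))
a=px2w(T,340+142.5/5-.5,200+94.5/5-.5,.052);print("can top",a); 
# joint estimate w/ side
f=lambda x:np.r_[w2px(T,[x[0],x[1],.052])-[368,218.4],w2px(S,[x[0],x[1],.052])-[310.1,294.7]]
print(least_squares(f,a[:2]).x,f(a[:2]))
from scipy.spatial.transform import Rotation as R
print(R.from_quat(bot.get_obs()["tool_rot"]).as_matrix().round(3))
E
```

```text
[ 0.63541111  0.07497123 -0.14904615  0.01373068] [-0.08  0.32  0.03 -0.16 -0.08 -0.08 -0.06 -0.17  0.2   0.03]
mid [0.55009825 0.08778179 0.026     ] tab [0.47790758 0.09862192 0.052     ]
(0.09, 0, 0.24) side*1.4 [411.6 226.1]
(np.float64(-0.08626931723064035), 0, 0.026) side*1.4 [330.4 333.5]
(0, 0, 0.192) side*1.4 [368.3 254.8]
(0, 0, 0.13) side*1.4 [369.1 282.6]
(-0.165, -0.065, 0.014) side*1.4 [299.2 363.2]
(0.125, -0.065, 0.014) side*1.4 [436.8 336.2]
can top [ 0.59911974 -0.24462921  0.052     ]
[ 0.59864255 -0.24528213] [ 1.70530257e-13 -1.98951966e-13  7.34983619e-02 -6.36066215e-01]
[[ 0.403  0.915 -0.001]
 [ 0.915 -0.403 -0.002]
 [-0.002  0.    -1.   ]]
```

```bash
cat >> h.py <<'E'
from scipy.spatial.transform import Rotation as Ro
def go(target,phi=None):
    o=bot.get_obs();M=Ro.from_quat(o["tool_rot"]).as_matrix();p=o["eef_pos"];d=np.array(target)-p
    a=np.degrees(np.arctan2(M[1,0],M[0,0]))
    print("t %.2f"%o["clock"],"p",p.round(4),"jaw",round(a,2),"w",round(o["grip_width"],4),"F",o["ft_force"].round(2),"tilt",M[:,2].round(4))
    print("units now:",(M.T@d/.06).round(3),"" if phi is None else "turn %.2f units after turn: %s"%(a-phi,(np.array([[np.cos(np.radians(phi)),np.sin(np.radians(phi)),0],[np.sin(np.radians(phi)),-np.cos(np.radians(phi)),0],[0,0,-1]]).T@d/.06).round(3)))
E
python3 - <<'E'
import pickle
from h import *
S=pickle.load(open("side.pkl","rb"));T=pickle.load(open("top.pkl","rb"))
for n,u,v in(("oil base",501,395),("brown1",458,478),("brown2",495,447),("coil",538,490),("orange",433,393)):
    p=px2w(S,u/1.4,v/1.4,0);d=p[:2]-[.599,-.245];print(n,p.round(3),np.linalg.norm(d).round(3),np.degrees(np.arctan2(d[1],d[0])).round())
go([.599,-.245,.16],-5)
E
```

```text
oil base [ 0.764 -0.211  0.   ] 0.168 12.0
brown1 [ 0.585 -0.341  0.   ] 0.097 -98.0
brown2 [ 0.675 -0.314  0.   ] 0.102 -42.0
coil [ 0.678 -0.416  0.   ] 0.188 -65.0
orange [ 0.656 -0.149  0.   ] 0.112 59.0
t 0.10 p [0.2013 0.4571 0.2305] jaw 66.24 w 0.0851 F [ 0.05 -0.12 -0.02] tilt [-7.0e-04 -1.7e-03 -1.0e+00]
units now: [-8.036 10.782  1.19 ] turn 71.24 units after turn: [ 7.623 11.079  1.175]
```

play_rows(deltas=[1, -0.58, 0.78, 0, 0, 1, -0.58, 0.78, 0, 0, 1, -0.58, 0.78, 0, 0, 1, -0.58, 0.78, 0, 0, 1, -0.58, 0.78, 0, 0, 1, -0.58, 0.78, 0, 0, 1, -0.58, 0.78, 0, 0, 1, -0.58, 0.78, 0, 0, 1, -0.58, 0.78, 0, 0, 1, -0.58, 0.78, 0, 0, 1, -0.58, 0.78, 0, 0, 1, -0.58, 0.78, 0, 0])

```text
clock: 1.6
eef_pos: [0.5563, -0.1659, 0.2271]
tool_rot: [0.835, 0.55, -0.002, -0.0]
ft_force: [2.2, 0.6, 0.5]
grip_width: 0.0853
```

```bash
python3 -c "
from h import *
go([.599,-.245,.16],5)"
```

```text
t 1.60 p [ 0.5563 -0.1659  0.2271] jaw 66.79 w 0.0853 F [2.22 0.59 0.46] tilt [-0.0037 -0.0019 -1.    ]
units now: [-0.928  1.177  1.118] turn 61.79 units after turn: [0.594 1.376 1.118]
```

Turn first, then shift, descending to 0.16.

play_rows(deltas=[1, 0, 0, 0, 10.3, 1, 0, 0, 0, 10.3, 1, 0, 0, 0, 10.3, 1, 0, 0, 0, 10.3, 1, 0, 0, 0, 10.3, 1, 0, 0, 0, 10.3, 1, 0.2, 0.46, 0.3, 0, 1, 0.2, 0.46, 0.3, 0, 1, 0.2, 0.46, 0.3, 0, 1, 0, 0, 0, 0])

```text
clock: 2.85
eef_pos: [0.5944, -0.2532, 0.1616]
tool_rot: [1.0, 0.023, -0.009, -0.002]
ft_force: [-0.2, 1.2, -0.3]
grip_width: 0.0851
```

```bash
python3 -c "
from h import *
go([.599,-.245,.013],5)
c=cam('top');save(c,'m2.png',(320,170,420,245),6)"
```

```text
t 2.85 p [ 0.5944 -0.2532  0.1616] jaw 2.63 w 0.0851 F [-0.25  1.16 -0.27] tilt [-0.0181  0.003  -0.9998]
units now: [ 0.127 -0.123  2.476] turn -2.37 units after turn: [ 0.088 -0.129  2.477]
```

View pics/m2.png

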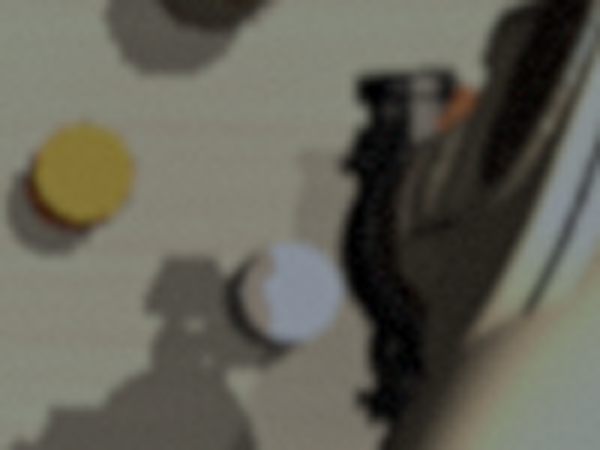

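Canister seen at crop (287,292), where expected, and the fingers straddle it off to the side. I'll centre and descend in steps.

play_rows(deltas=[1, 0.13, -0.12, 0, -2.4, 1, 0, 0, 0.3, 0, 1, 0, 0, 0.3, 0, 1, 0, 0, 0, 0])

```text
clock: 3.4
eef_pos: [0.6039, -0.2396, 0.13]
tool_rot: [0.999, 0.05, -0.006, -0.002]
ft_force: [0.0, 0.5, 0.5]
grip_width: 0.0854
```

```bash
python3 -c "
from h import *
go([.599,-.245,.013],5)"
```

```text
t 3.40 p [ 0.6039 -0.2396  0.13  ] jaw 5.73 w 0.0854 F [0.03 0.53 0.47] tilt [-0.0119  0.0027 -0.9999]
units now: [-0.068  0.089  1.951] turn 0.73 units after turn: [-0.089  0.082  1.95 ]
```

play_rows(deltas=[1, -0.06, 0.08, 0.2, 0, 1, 0, 0, 0.3, 0, 1, 0, 0, 0.3, 0, 1, 0, 0, 0.2, 0, 1, 0, 0, 0, 0, 1, 0, 0, 0, 0])

```text
clock: 4.15
eef_pos: [0.6026, -0.2447, 0.0728]
tool_rot: [0.999, 0.052, -0.002, 0.0]
ft_force: [-0.1, -0.2, 0.5]
grip_width: 0.0854
```

```bash
python3 -c "
from h import *
go([.599,-.245,.013],5)"
```

```text
t 4.15 p [ 0.6026 -0.2447  0.0728] jaw 5.96 w 0.0854 F [-0.1  -0.18  0.47] tilt [-4.4e-03 -5.0e-04 -1.0e+00]
units now: [-0.056 -0.001  0.996] turn 0.96 units after turn: [-0.06   0.     0.996]
```

play_rows(deltas=[1, -0.06, 0, 0.2, 0, 1, 0, 0, 0.25, 0, 1, 0, 0, 0.25, 0, 1, 0, 0, 0.2, 0, 1, 0, 0, 0.1, 0, 1, 0, 0, 0, 0, 1, 0, 0, 0, 0])

```text
clock: 5.03
eef_pos: [0.5988, -0.2453, 0.0088]
tool_rot: [0.999, 0.052, -0.002, 0.0]
ft_force: [0.6, -0.4, -0.3]
grip_width: 0.0854
```

```bash
python3 -c "
from h import *
go([.599,-.245,.013],5)"
```

```text
t 5.03 p [ 0.5988 -0.2453  0.0088] jaw 5.96 w 0.0854 F [ 0.62 -0.45 -0.32] tilt [-3.9e-03 -7.0e-04 -1.0e+00]
units now: [ 0.004 -0.005 -0.07 ] turn 0.96 units after turn: [ 0.004 -0.005 -0.07 ]
```

Centred. I'll raise to about 0.013 and close.

play_rows(deltas=[1, 0, 0, -0.07, 0, 0.4, 0, 0, 0, 0, 0.4, 0, 0, 0, 0, 0.4, 0, 0, 0, 0, 0.2, 0, 0, 0, 0, 0, 0, 0, 0, 0, 0, 0, 0, 0, 0, 0, 0, 0, 0, 0])

```text
clock: 6.02
eef_pos: [0.6002, -0.2459, 0.0155]
tool_rot: [0.999, 0.052, -0.0, 0.001]
ft_force: [0.3, 0.4, -0.5]
grip_width: 0.0431
```

```bash
python3 -c "
from h import *
go([.599,-.245,.16],5)"
```

```text
t 6.03 p [ 0.6002 -0.2459  0.0155] jaw 5.96 w 0.0431 F [ 0.33  0.42 -0.5 ] tilt [-2.0e-04 -2.2e-03 -1.0e+00]
units now: [-0.02  -0.011 -2.408] turn 0.96 units after turn: [-0.019 -0.016 -2.408]
```

Gripped (43 mm). I'll lift.

play_rows(deltas=[0, 0, 0, -0.1, 0, 0, 0, 0, -0.3, 0, 0, 0, 0, -0.4, 0, 0, 0, 0, -0.4, 0, 0, 0, 0, -0.4, 0, 0, 0, 0, -0.3, 0, 0, 0, 0, -0.1, 0, 0, 0, 0, 0, 0])

```text
clock: 7.02
eef_pos: [0.6004, -0.2456, 0.1452]
tool_rot: [0.999, 0.052, 0.001, 0.002]
ft_force: [0.4, -0.2, -1.4]
grip_width: 0.0426
```

```bash
python3 -c "
from h import *
go([.55,-.05,.14],81.5)"
```

```text
t 7.03 p [ 0.6004 -0.2456  0.1452] jaw 5.96 w 0.0426 F [ 0.35 -0.17 -1.39] tilt [ 0.0021 -0.0032 -1.    ]
units now: [-0.496 -3.33   0.074] turn -75.54 units after turn: [ 3.1   -1.312  0.087]
```

play_rows(deltas=[0, -0.05, -0.3, 0, 0, 0, -0.07, -0.5, 0, 0, 0, -0.08, -0.5, 0, 0, 0, -0.08, -0.5, 0, 0, 0, -0.08, -0.5, 0, 0, 0, -0.08, -0.5, 0, 0, 0, -0.05, -0.3, 0, 0, 0, -0.03, -0.2, 0, 0, 0, 0, 0, 0, 0])

```text
clock: 8.15
eef_pos: [0.5428, -0.0464, 0.1375]
tool_rot: [0.999, 0.051, -0.005, 0.0]
ft_force: [0.5, 0.4, -2.2]
grip_width: 0.0431
```

play_rows(deltas=[0, 0, 0, 0, -5, 0, 0, 0, 0, -8, 0, 0, 0, 0, -8, 0, 0, 0, 0, -8, 0, 0, 0, 0, -8, 0, 0, 0, 0, -8, 0, 0, 0, 0, -8, 0, 0, 0, 0, -8, 0, 0, 0, 0, -8, 0, 0, 0, 0, -5, 0, 0, 0, 0, -2, 0, 0, 0, 0, 0])

```text
clock: 9.65
eef_pos: [0.5477, -0.0599, 0.1367]
tool_rot: [0.746, 0.665, -0.005, 0.001]
ft_force: [0.5, -0.0, -2.0]
grip_width: 0.0429
```

```bash
python3 -c "
from h import *
go([.5501,.0878,.14],81.5)"
```

```text
t 9.65 p [ 0.5477 -0.0599  0.1367] jaw 83.42 w 0.0429 F [ 0.47 -0.04 -2.03] tilt [-0.0061 -0.0082 -0.9999]
units now: [ 2.449 -0.242 -0.075] turn 1.92 units after turn: [ 2.44  -0.324 -0.055]
```

play_rows(deltas=[0, 0.2, -0.02, 0, 1, 0, 0.4, -0.04, 0, 0.9, 0, 0.5, -0.05, 0, 0, 0, 0.5, -0.06, 0, 0, 0, 0.4, -0.05, 0, 0, 0, 0.25, -0.03, 0, 0, 0, 0.1, 0, 0, 0, 0, 0, 0, 0, 0, 0, 0, 0, 0, 0])

```text
clock: 10.78
eef_pos: [0.5566, 0.0794, 0.135]
tool_rot: [0.762, 0.647, -0.005, 0.003]
ft_force: [0.2, -0.4, -1.5]
grip_width: 0.0427
```

```bash
python3 -c "
from h import *
go([.5501,.0878,.06],81.5)"
```

```text
t 10.78 p [0.5566 0.0794 0.135 ] jaw 80.63 w 0.0427 F [ 0.2  -0.42 -1.49] tilt [-0.0042 -0.0114 -0.9999]
units now: [ 0.135 -0.126  1.249] turn -0.87 units after turn: [ 0.122 -0.127  1.25 ]
```

play_rows(deltas=[0, 0.13, -0.12, 0, -0.8, 0, 0, 0, 0.1, 0, 0, 0, 0, 0.25, 0, 0, 0, 0, 0.3, 0, 0, 0, 0, 0.25, 0, 0, 0, 0, 0.1, 0, 0, 0, 0, 0, 0, 0, 0, 0, 0, 0])

```text
clock: 11.78
eef_pos: [0.5491, 0.0864, 0.07]
tool_rot: [0.758, 0.652, -0.006, 0.003]
ft_force: [0.5, 0.6, -1.5]
grip_width: 0.0428
```

```bash
python3 -c "
from h import *
go([.5501,.0878,.0425],81.5)
S=cam('side');T=cam('top')
a=cv2.resize(S[0][195:270,190:290],(560,420),interpolation=2);b=cv2.resize(T[0][200:275,195:225+50],(240*420//225,420),interpolation=2)
cv2.imwrite('pics/m3.png',a)
print(w2px(S,[.5501,.0878,.026]))"
```

```text
t 11.78 p [0.5491 0.0864 0.07  ] jaw 81.35 w 0.0428 F [ 0.53  0.56 -1.45] tilt [-0.0062 -0.0122 -0.9999]
units now: [0.031 0.015 0.458] turn -0.15 units after turn: [0.025 0.013 0.459]
[236.00190265 238.18394883]
```

View pics/m3.png

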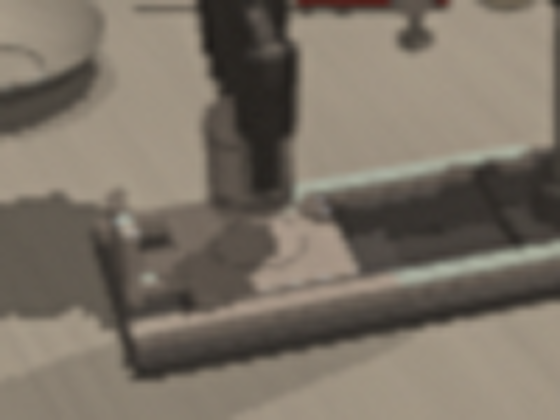

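The canister (crop (250,160)) hangs upright above the ring (crop (270,250)), about 28 mm clear. I'll lower it.

play_rows(deltas=[0, 0.03, 0.015, 0.1, 0, 0, 0, 0, 0.15, 0, 0, 0, 0, 0.12, 0, 0, 0, 0, 0.05, 0, 0, 0, 0, 0, 0, 0, 0, 0, 0, 0])

```text
clock: 12.62
eef_pos: [0.5508, 0.088, 0.0438]
tool_rot: [0.758, 0.652, -0.006, 0.003]
ft_force: [0.4, 0.2, -1.5]
grip_width: 0.0428
```

```bash
python3 -c "
from h import *
go([.5501,.0878,.0415],81.5)"
```

```text
t 12.62 p [0.5508 0.088  0.0438] jaw 81.36 w 0.0428 F [ 0.42  0.21 -1.47] tilt [-0.0047 -0.0119 -0.9999]
units now: [-0.005 -0.011  0.038] turn -0.14 units after turn: [-0.006 -0.011  0.038]
```

play_rows(deltas=[0, 0, 0, 0.03, 0, 0, 0, 0, 0.01, 0, 0, 0, 0, 0, 0])

```text
clock: 13.0
eef_pos: [0.5512, 0.088, 0.0417]
tool_rot: [0.758, 0.652, -0.005, 0.003]
ft_force: [0.8, -0.1, -2.3]
grip_width: 0.0428
```

play_rows(deltas=[0, 0, 0, 0.02, 0, 0, 0, 0, 0.01, 0, 0, 0, 0, 0, 0])

```text
clock: 13.38
eef_pos: [0.5517, 0.088, 0.0417]
tool_rot: [0.758, 0.652, -0.004, 0.004]
ft_force: [-0.4, 0.1, -0.7]
grip_width: 0.0427
```

play_rows(deltas=[0, 0, 0, 0.02, 0, 0, 0, 0, 0, 0])

```text
clock: 13.62
eef_pos: [0.5525, 0.0879, 0.0416]
tool_rot: [0.758, 0.652, -0.004, 0.005]
ft_force: [-0.0, -0.6, -1.4]
grip_width: 0.0428
```

play_rows(deltas=[0, -0.02, 0, 0.05, 0, 0, 0, 0, 0, 0])

```text
clock: 13.88
eef_pos: [0.5555, 0.0877, 0.0419]
tool_rot: [0.758, 0.652, -0.0, 0.006]
ft_force: [-0.2, 0.6, -1.1]
grip_width: 0.043
```

```bash
python3 -c "
from h import *
go([.5501,.0878,.0415],81.5)
S=cam('side');T=cam('top')
a=cv2.resize(S[0][195:270,190:290],(560,420),interpolation=2)
b=cv2.resize(T[0][210:275,205:275],(452,420),interpolation=2)
im=np.hstack([a,b]);cv2.imwrite('pics/m4.png',cv2.resize(im,(795,330)))"
```

```text
t 13.88 p [0.5555 0.0877 0.0419] jaw 81.35 w 0.043 F [-0.25  0.63 -1.13] tilt [ 0.0077 -0.0092 -0.9999]
units now: [-0.011 -0.09   0.006] turn -0.15 units after turn: [-0.011 -0.09   0.007]
```

View pics/m4.png

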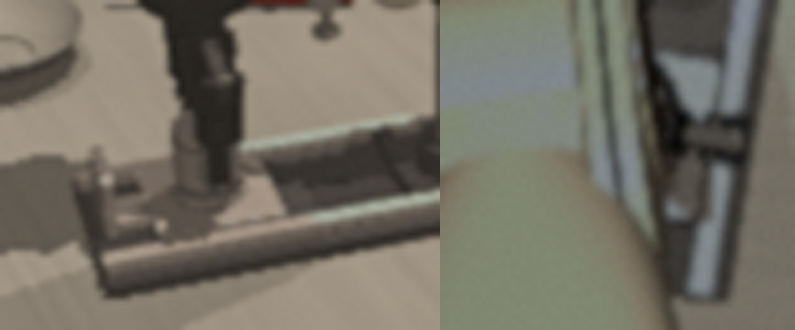

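The canister is on the plate: TCP height above the plate is 15.9 mm, against 15.5 mm above the bench at the grasp. I'll release.

play_rows(deltas=[0.55, 0, 0, 0, 0, 0.7, 0, 0, 0, 0, 1, 0, 0, 0, 0, 1, 0, 0, 0, 0, 1, 0, 0, 0, 0])

```text
clock: 14.6
eef_pos: [0.5542, 0.0874, 0.0398]
tool_rot: [0.758, 0.652, -0.002, 0.005]
ft_force: [-0.2, -0.4, -0.5]
grip_width: 0.0851
```

play_rows(deltas=[1, 0, 0, -0.1, 0, 1, 0, 0, -0.3, 0, 1, 0, 0, -0.4, 0, 1, 0, 0, -0.4, 0, 1, 0, 0, -0.3, 0, 1, 0, 0, -0.2, 0, 1, 0, 0, 0, 0])

```text
clock: 15.48
eef_pos: [0.5539, 0.0885, 0.147]
tool_rot: [0.758, 0.652, -0.001, 0.005]
ft_force: [1.0, 0.1, -0.3]
grip_width: 0.0856
```

```bash
python3 -c "
from h import *
go([.42,.107,.14],81.5)"
```

```text
t 15.47 p [0.5539 0.0885 0.147 ] jaw 81.36 w 0.0856 F [ 1.01  0.08 -0.32] tilt [ 0.0049 -0.0098 -0.9999]
units now: [-0.03  -2.253  0.102] turn -0.14 units after turn: [-0.025 -2.252  0.116]
```

play_rows(deltas=[0.8, 0, -0.3, 0, 0, 0.5, 0, -0.5, 0, 0, 0.2, 0, -0.5, 0, 0, 0, 0, -0.5, 0, 0, 0, 0, -0.3, 0, 0, 0, 0, -0.15, 0, 0, 0, 0, 0, 0, 0])

```text
clock: 16.35
eef_pos: [0.4135, 0.1083, 0.1409]
tool_rot: [0.759, 0.652, -0.005, 0.003]
ft_force: [0.9, 0.1, 0.8]
grip_width: 0.0
```

```bash
python3 -c "
from h import *
go([.4228,.1069,.045],81.5)
S=cam('side');T=cam('top')
a=cv2.resize(S[0][195:270,190:290],(560,420),interpolation=2)
b=cv2.resize(T[0][200:275,205:275],(392,420),interpolation=2)
im=np.hstack([a,b]);cv2.imwrite('pics/m5.png',cv2.convertScaleAbs(cv2.resize(im,(800,353)),alpha=1.3))"
```

```text
t 16.35 p [0.4135 0.1083 0.1409] jaw 81.33 w 0.0 F [0.93 0.07 0.85] tilt [-0.0033 -0.0118 -0.9999]
units now: [0.019 0.16  1.598] turn -0.17 units after turn: [-1.000e-03  1.570e-01  1.598e+00]
```

View pics/m5.png

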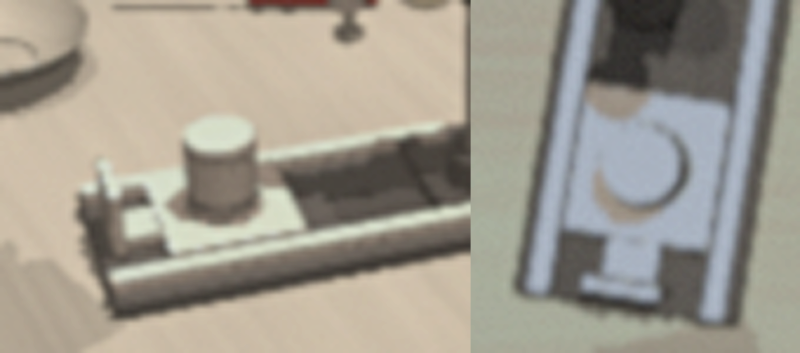

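Canister stands upright on the plate; top centre at crop (643,166), plate corners about (585,88), (730,102), (707,248), (565,235).

```bash
python3 -c "
from h import *
T=cam('top');S=cam('side')
f=lambda x,y:(205+(x-470.6)/4.706-.4,200+y/4.706-.4)
a=px2w(T,*f(643,166),.078);b=px2w(T,*f(646.75,168.25),.026);print(a,b,a-b)
print(px2w(S,190+220/4.706-.4,195+134/4.706-.4,.078))
R=np.array([[np.cos(-.149),-np.sin(-.149)],[np.sin(-.149),np.cos(-.149)]])
for p in(a,b):print('gauge',R.T@(p[:2]-[.6354,.0750]))"
```

```text
[0.55293769 0.08582626 0.078     ] [0.55351668 0.08827918 0.026     ] [-0.00057898 -0.00245292  0.052     ]
[0.55308733 0.08458864 0.078     ]
gauge [-0.08315578 -0.00153517]
gauge [-0.08294734  0.00097653]
```

play_rows(deltas=[0, 0.02, 0.1, 0.3, 0, 0, 0, 0, 0.4, 0, 0, 0, 0, 0.4, 0, 0, 0, 0, 0.3, 0, 0, 0, 0, 0.15, 0, 0, 0, 0, 0, 0, 0, 0, 0, 0, 0])

```text
clock: 17.42
eef_pos: [0.4271, 0.1077, 0.0466]
tool_rot: [0.76, 0.65, -0.002, 0.005]
ft_force: [0.0, 0.3, 0.3]
grip_width: -0.0
```

```bash
python3 -c "
from h import *
go([.5523,.0873,.045],81.5)"
```

```text
t 17.43 p [0.4271 0.1077 0.0466] jaw 81.13 w -0.0 F [0.04 0.26 0.3 ] tilt [ 0.0036 -0.0103 -0.9999]
units now: [-0.014  2.114  0.037] turn -0.37 units after turn: [-0.027  2.114  0.026]
```

play_rows(deltas=[0, 0, 0.2, 0, 0, 0, 0, 0.2, 0, 0, 0, 0, 0.12, 0, 0, 0, 0, 0.12, 0, 0, 0, 0, 0.15, 0, 0, 0, 0, 0.18, 0, 0, 0, 0, 0.2, 0, 0, 0, 0, 0.2, 0, 0])

```text
clock: 18.42
eef_pos: [0.513, 0.0949, 0.0485]
tool_rot: [0.759, 0.651, -0.002, 0.004]
ft_force: [-2.8, 0.6, 1.3]
grip_width: -0.0001
```

```bash
python3 -c "
from h import *
go([.5523,.0873,.045],81.5)"
```

```text
t 18.43 p [0.513  0.0949 0.0485] jaw 81.18 w -0.0001 F [-2.76  0.57  1.28] tilt [ 0.0028 -0.0085 -1.    ]
units now: [-0.025  0.667  0.061] turn -0.32 units after turn: [-0.029  0.667  0.058]
```

play_rows(deltas=[0, 0, 0.18, 0.03, 0, 0, 0, 0.16, 0, 0, 0, 0, 0.14, 0, 0, 0, 0, 0.1, 0, 0, 0, 0, 0.08, 0, 0, 0, 0, 0.05, 0, 0])

```text
clock: 19.18
eef_pos: [0.5537, 0.0884, 0.0459]
tool_rot: [0.759, 0.651, -0.005, 0.0]
ft_force: [-11.0, 2.6, 8.3]
grip_width: -0.0004
```

```bash
python3 -c "
from h import *
go([.5523,.0873,.045],81.5)"
```

```text
t 19.18 p [0.5537 0.0884 0.0459] jaw 81.21 w -0.0004 F [-10.96   2.62   8.26] tilt [-0.0075 -0.0068 -0.9999]
units now: [-0.021 -0.02   0.015] turn -0.29 units after turn: [-0.021 -0.02   0.014]
```

play_rows(deltas=[0, 0, 0.06, 0, 0, 0, 0, 0, 0, 0, 0, 0, -0.15, 0, 0, 0, 0, -0.4, 0, 0, 0, 0, -0.4, 0, 0, 0, 0, -0.3, 0, 0, 0, 0, -0.1, -0.3, 0, 0, 0, 0, -0.8, 0, 0, 0, 0, -0.9, 0, 0, 0, 0, -0.9, 0, 0, 0, 0, -0.5, 0, 0, 0, 0, 0, 0])

```text
clock: 20.68
eef_pos: [0.4786, 0.1016, 0.2657]
tool_rot: [0.76, 0.65, 0.001, 0.005]
ft_force: [-0.6, 1.3, 0.0]
grip_width: 0.0001
```

```bash
python3 -c "
from h import *
go([.6354,.0750,.23],81.5)
S=cam('side');T=cam('top')
a=cv2.resize(S[0][150:260,200:320],(458,420),interpolation=2)
b=cv2.resize(T[0][150:270,205:285],(280,420),interpolation=2)
im=np.hstack([a,b]);cv2.imwrite('pics/m6.png',cv2.convertScaleAbs(im,alpha=1.3))
for n,p in dict(foot=(.6354,.075,.13),pad=(.6354,.075,.192),cantop=(.6354,.075,.078)).items(): print(n,(w2px(S,p)-[200,150]+.5)*3.8167-.5,(w2px(T,p)-[205,150]+.5)*3.5-.5+[458,0])"
```

```text
t 20.68 p [0.4786 0.1016 0.2657] jaw 81.15 w 0.0001 F [-0.59  1.35  0.04] tilt [ 0.0081 -0.0064 -0.9999]
units now: [-0.034  2.645  0.618] turn -0.35 units after turn: [-0.053  2.65   0.595]
foot [244.26508594 199.40063254] [596.55026183 178.61320956]
pad [242.1938536  123.53997893] [588.95893886 168.40956962]
cantop [245.91880696 259.96957736] [602.31072405 186.35595514]
```

View pics/m6.png

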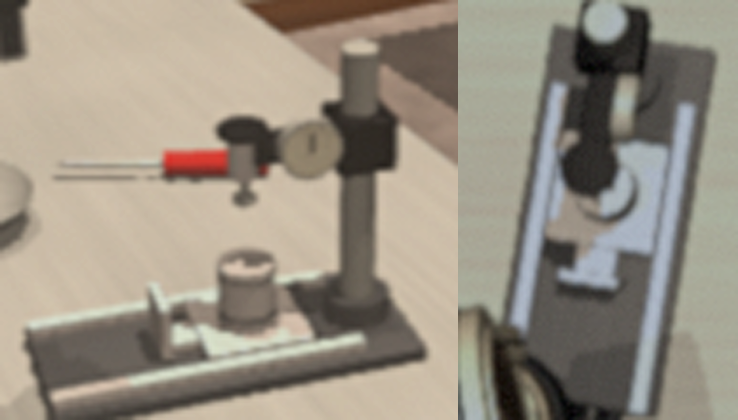

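Shuttle home, canister (crop (247,264)) under the foot (244,203); the slide is about 4 mm down. Now I'll move over the press pad.

play_rows(deltas=[0, 0, 0.3, 0, 0, 0, 0, 0.5, 0, 0, 0, 0, 0.6, 0, 0, 0, 0, 0.5, 0, 0, 0, -0.03, 0.35, 0, 0, 0, 0, 0.2, 0.1, 0, 0, 0, 0.1, 0.2, 0, 0, 0, 0, 0, 0, 0, 0, 0, 0, 0])

```text
clock: 21.9
eef_pos: [0.6245, 0.074, 0.2285]
tool_rot: [0.759, 0.651, -0.013, -0.003]
ft_force: [0.0, -0.7, -0.3]
grip_width: -0.0001
```

```bash
python3 -c "
from h import *
go([.6354,.0750,.134],81.5)"
```

```text
t 21.90 p [0.6245 0.074  0.2285] jaw 81.21 w -0.0001 F [ 0.01 -0.65 -0.31] tilt [-0.0233 -0.0116 -0.9997]
units now: [0.067 0.21  1.57 ] turn -0.29 units after turn: [0.043 0.177 1.575]
```

play_rows(deltas=[0, 0.05, 0.18, 0.15, 0, 0, 0, 0, 0.2, 0, 0, 0, 0, 0.1, 0, 0, 0, 0, 0, 0])

```text
clock: 22.4
eef_pos: [0.6352, 0.0757, 0.2002]
tool_rot: [0.759, 0.651, -0.012, -0.003]
ft_force: [-0.7, -0.3, 0.4]
grip_width: -0.0002
```

```bash
python3 -c "
from h import *
go([.6354,.0750,.134],81.5)"
```

```text
t 22.40 p [0.6352 0.0757 0.2002] jaw 81.26 w -0.0002 F [-0.75 -0.27  0.38] tilt [-0.0222 -0.0113 -0.9997]
units now: [0.006 0.028 1.104] turn -0.24 units after turn: [-0.01   0.006  1.104]
```

Now press down in small steps, watching force.

play_rows(deltas=[0, 0, 0, 0.1, 0, 0, 0, 0, 0.1, 0, 0, 0, 0, 0.1, 0, 0, 0, 0, 0.1, 0])

```text
clock: 22.9
eef_pos: [0.6352, 0.0756, 0.1776]
tool_rot: [0.759, 0.651, -0.01, -0.002]
ft_force: [-1.1, -0.3, 3.5]
grip_width: 0.0001
```

play_rows(deltas=[0, 0, 0, 0.12, 0, 0, 0, 0, 0.12, 0, 0, 0, 0, 0.12, 0, 0, 0, 0, 0.12, 0])

```text
clock: 23.4
eef_pos: [0.6352, 0.0756, 0.1479]
tool_rot: [0.759, 0.651, -0.009, -0.002]
ft_force: [-0.9, 0.4, 4.6]
grip_width: 0.0001
```

```bash
python3 -c "
from h import *
go([.6354,.0750,.134],81.5)"
```

```text
t 23.40 p [0.6352 0.0756 0.1479] jaw 81.27 w 0.0001 F [-0.89  0.42  4.63] tilt [-0.0162 -0.0099 -0.9998]
units now: [-0.006  0.008  0.232] turn -0.23 units after turn: [-0.009  0.004  0.232]
```

play_rows(deltas=[0, 0, 0, 0.08, 0, 0, 0, 0, 0.06, 0, 0, 0, 0, 0.03, 0])

```text
clock: 23.78
eef_pos: [0.6353, 0.0756, 0.1366]
tool_rot: [0.759, 0.651, -0.009, -0.002]
ft_force: [-1.0, 0.5, 5.8]
grip_width: -0.0002
```

play_rows(deltas=[0, 0, 0, 0.03, 0, 0, 0, 0, 0, 0])

```text
clock: 24.02
eef_pos: [0.6352, 0.0756, 0.1349]
tool_rot: [0.759, 0.651, -0.009, -0.002]
ft_force: [-0.5, 0.4, 1.4]
grip_width: 0.0004
```

```bash
python3 -c "
from h import *
go([.6354,.0750,.134],81.5)
S=cam('side')
cv2.imwrite('pics/m7.png',cv2.convertScaleAbs(cv2.resize(S[0][175:250,230:310],(640,600),interpolation=2),alpha=1.5))
for z in (.134,.128,.078,.026): print(z,(w2px(S,(.6354,.075,z))-[230,175]+.5)*8-.5)"
```

```text
t 24.02 p [0.6352 0.0756 0.1349] jaw 81.27 w 0.0004 F [-0.51  0.4   1.42] tilt [-0.016  -0.0097 -0.9998]
units now: [-0.009  0.005  0.015] turn -0.23 units after turn: [-0.009  0.005  0.015]
0.134 [272.26716023 208.50021978]
0.128 [272.67642865 223.49002529]
0.078 [276.00652545 345.45766471]
0.026 [279.3241746  466.96939859]
```

View pics/m7.png

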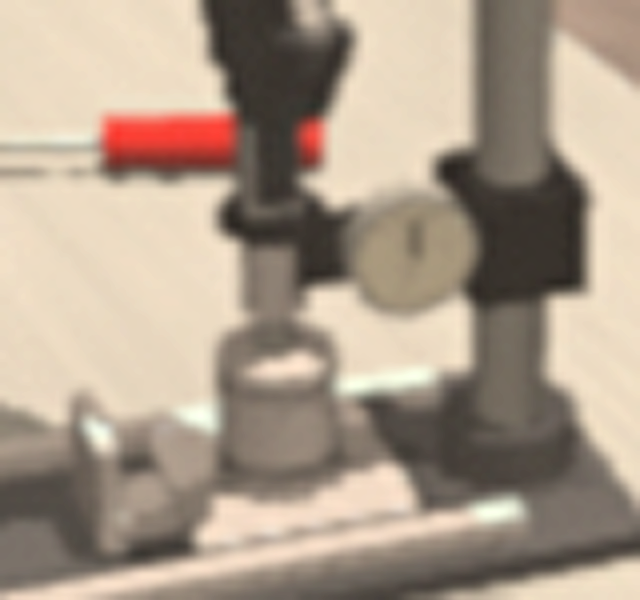

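Foot on the canister top (275,345), barrel bottom at about (270,310). Estimated compression is 5 mm, so I'll nudge 1 mm further and then withdraw upward.

play_rows(deltas=[0, 0, 0, 0.02, 0, 0, 0, 0, 0, 0])

```text
clock: 24.32
eef_pos: [0.6352, 0.0755, 0.1339]
tool_rot: [0.759, 0.651, -0.009, -0.001]
ft_force: [0.5, 1.1, 1.6]
grip_width: -0.0004
```

play_rows(deltas=[0, 0, 0, -0.1, 0, 0, 0, 0, -0.4, 0, 0, 0, 0, -0.7, 0, 0, 0, 0, -0.8, 0, 0, 0, 0, -0.5, 0, 0, 0, 0, 0, 0])

```text
clock: 25.08
eef_pos: [0.6362, 0.0759, 0.284]
tool_rot: [0.759, 0.651, -0.014, -0.003]
ft_force: [0.7, 0.1, -0.3]
grip_width: 0.0001
```

play_rows(deltas=[0, 0, -0.4, 0, 0, 0, 0, -0.8, 0, 0, 0, 0, -0.9, 0, 0, 0, 0, -0.9, 0, 0, 0, 0, -0.6, 0, 0, 0, 0, 0, 0, 0, 0, 0, 0, 0, 0])

```text
clock: 25.95
eef_pos: [0.4127, 0.1078, 0.2774]
tool_rot: [0.759, 0.65, -0.021, -0.007]
ft_force: [0.6, 0.6, 0.5]
grip_width: 0.0002
```

```bash
python3 -c "
from h import *
go([.6354,.0750,.134],81.5)
S=cam('side');T=cam('top')
a=cv2.resize(S[0][175:250,235:285],(400,600),interpolation=2);b=cv2.resize(T[0][165:240,225:275],(400,600),interpolation=2)
cv2.imwrite('pics/m8.png',cv2.convertScaleAbs(np.hstack([a,b]),alpha=1.5))
for z in (.134,.094,.084,.078,.026): print(z,(w2px(S,(.6354,.075,z))-[235,175]+.5)*8-.5,(w2px(T,(.6354,.075,z))-[225,165]+.5)*8-.5+[400,0])"
```

```text
t 25.95 p [0.4127 0.1078 0.2774] jaw 81.18 w 0.0002 F [0.64 0.63 0.52] tilt [-0.0417 -0.017  -0.999 ]
units now: [0.084 3.842 2.242] turn -0.32 units after turn: [0.008 3.752 2.39 ]
0.134 [232.26716023 208.50021978] [556.26662504 287.47343534]
0.094 [234.95626401 306.99094242] [566.56813804 301.31989266]
0.084 [235.61434107 331.09357691] [569.03538348 304.63616365]
0.078 [236.00652545 345.45766471] [570.49594068 306.59932604]
0.026 [239.3241746  466.96939859] [582.56621893 322.823214  ]
```

View pics/m8.png

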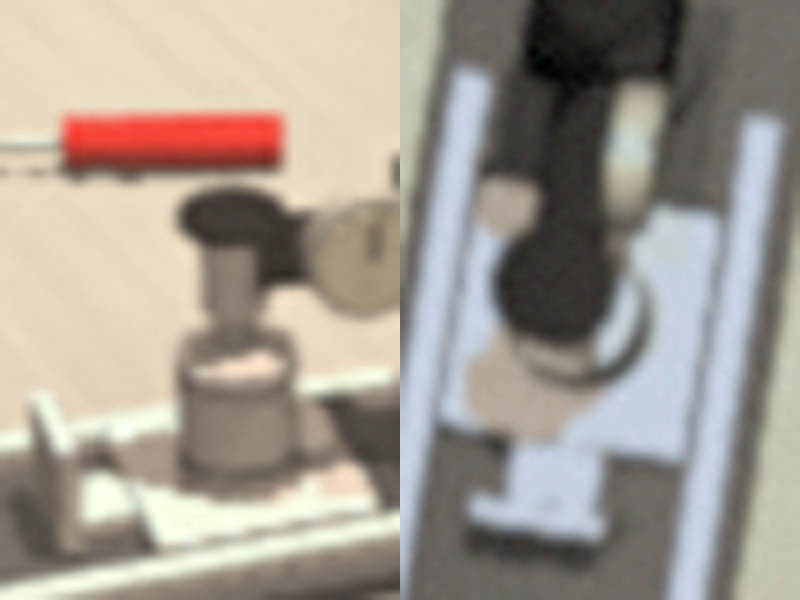

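```bash
python3 -c "
from h import *
print(ticket.job_done())"
```

```text
the job is handed in; nothing more can be done
None
```

I stood the short canister (the farther of the two aluminium ones) on the shuttle plate and pushed the shuttle home. I then pressed the slide down until the foot rested on the canister, withdrew the arm and handed the job in. The clock stood at about 26 s of the 58 s allowed; no verdict is reported.

**Last checks:**
- **Placing:** before the push, the canister stood upright about 2.5 mm from the plate's centre, measured from the pictures. The last picture shows it still upright under the foot.
- **Shuttle:** about 11 N built up against the stop at the end of the push, so I take it to be fully home.
- **Foot:** the press ended with the fingertip at 133.9 mm, which puts the foot about 6 mm into its barrel. The force rose by about 1.2 N near the end of the stroke, which fits the spring.
- **Robot:** the arm is clear of everything.

**Disagreements:**
- **Foot depth:** heights read off the side picture differed from the fingertip reading by 2–3 mm, so the 6 mm is only good to that much.
- **Set-down:** the arm crept about 5 mm towards the gauge column as it pressed the canister onto the plate. The pictures afterwards showed the shuttle had moved about 3 mm with it.
- **Other things on the bench:** I did not measure them again at the end. I noticed no contact with any of them.

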